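# Fire a glucose-sensor applicator on the practice pad

## Robot

A 6-joint arm with a two-finger parallel gripper is mounted at the origin on the work surface. World frame = base frame: x ahead of the robot, y to its left, z up, the work surface at z = 0. Lengths are in mm, angles in rad, forces in N, time in s.
With the tool pointing down it reaches from about 375 to 975 mm from the base axis. Payload 3.8 kg.
Tool frame: the origin (TCP) lies midway between the tips of the shut fingers; the grasp point (between the pads) lies 19 mm behind it; z points along the fingers, y is the line along which they close (so a half turn about z gives the same grasp; the last joint's range is limited). The gripper opens to 85 mm and grips with 20 to 120 N. Pads are 22 mm wide; open, the fingers measure 114 mm over their backs; the gripper's body (76 mm by 85 mm) begins 54 mm behind the grasp point. The pads swing forward as they close: fully open they stand 13 mm farther back than shut.
Start: joints at [1.177, 0.264, 1.604, -0, 1.274, -0.037], TCP at [235.76, 632.483, 231.28] pointing down, gripper open.
Joint ranges: [-2.63, 2.63], [-0.94, 2.18], [0.31, 2.57], [-1.31, 4.45], [0, 2.66], [-2.55, 2.55]. Speed limits (rad/s): [2.57, 2.57, 3.14, 3.14, 3.14, 3.14].

## Interface

Orientations are given as a unit quaternion [w, x, y, z].
In Python, from plant import env gives the robot as it stands. The module is installed in compiled form; this text tells all that it offers. Calls block until the motion is done:
- env.movep(position, orientation): joint-space move of the TCP to a pose.
- env.servo_line(position, orientation=None, max_speed=150, max_force=None): straight line of the TCP; orientation=None keeps the orientation; max_speed is the mean speed in mm/s. With max_force (N) it stops when the force on the tool has changed by that much, and returns True; else False.
- env.goto_joints(angles): joint-space move.
- env.move_gripper(opening, newtons=None): finger opening in mm; newtons is the grip in N (None keeps the last); returns when the fingers have stopped.
- env.dwell(seconds).
- env.ik(position, orientation): joint angles nearest the present ones, or None.
- env.get_obs(): the state.
- env.camera(name): name is "scene" or "top" or "wrist"; returns the picture (400x640x3 uint8, red, green, blue); there is no depth.
- env.camera_params(name): a dict with "fx", "fy", "cx", "cy" (pixels), "R" (3x3) and "t" (3): a world point X has camera coordinates R X + t; the wrist camera has in their place "tool_from_camera" (4x4, takes a point from camera to tool coordinates, whose origin is the TCP and whose axes are the flange's). Camera axes: x right, y down, z forward; pixel columns grow to the right and rows downward; lengths in mm; the calibration is good to about 2 mm. The wrist camera is an equidistant fisheye: a pixel r from the principal point sees the ray r / f radians off the axis. A picture is of the moment at which its call begins: read the wrist's pose just before it. camera_params takes no time and is no camera call.
A pose or a line that the arm cannot do raises env.MotionError and nothing moves.
- env.finish_job(): hands the job in; it is judged then, once.
Trained networks look in the newest picture that a camera, given by its name, has taken for a name from the list of things; names that differ only in an ending like _2 or _b are one class to them, and where a whole thing is asked for, a point or a joint stands for the part that bears it (a point fixed in the world has none). Each returns a list of dicts, best first, with "p" (0 to 1); they miss things now and then, are a little off and sometimes report something else, mostly with a low value. They report only what shows in the picture. A call takes as long as a camera call. They do not tell look-alikes from the thing itself.
- env.spot_in(target, camera): "rect" ([left, top, right, bottom] in pixels, round what is visible of it).
The state is a dict: "clock": time; "joint_pos": joint angles; "joint_vel": joint speeds; "effort": joint torques, N m; "tool_pos": TCP position; "tcp_rot": TCP orientation; "ft_force": force on the tool from outside, world axes, zero at the start; "ft_torque": the same for the moment, N m; "width": finger opening in mm; "gripper_force": force on a finger pad.
Only numpy, scipy, OpenCV 4.12 (cv2) and the standard library are available. Lean on these libraries where they do the work, as an engineer would, in place of code of your own. Each camera call takes 0.05 s, during which the arm holds its last target. There are 200 camera calls.

## Task

The white sensor applicator stands in its unscrewed cap in the blue tray: stand it upright inside the ring printed on the skin-coloured practice pad and let go of it, then press straight down on its crown until the spring trips with a snap. Lift the spent applicator off so that the small white sensor is left lying flat inside the ring, and drop the applicator into the yellow sharps bin. Do not shift the grey sensor already on the pad, and do not knock over or push away the gel bottle or the other two items in the tray.

Things in the scene. Friction and masses are not known exactly. Their poses are not given: they have to be found in the camera images.
- applicator: white round applicator, housing 59 mm in diameter, straight grooved sides (16 to 62 mm below the crown), crown flat over 38 mm with a pale blue dot. Armed: 76 mm tall, standing on an orange sleeve 53 mm in diameter that shows 14 mm; fired: 64 mm tall. 0.1 kg. Origin: centre of the crown's top, z up. The sensor lies loose on claws inside (keep upright) until the snap frees it
- sleeve (a joint): how far the applicator has been pressed: 0 armed (orange sleeve fully out) to 0.012 m fired (sleeve in, and it stays in). Pressing starts at about 3 N, needs at most about 14 N (after 4 mm), and from 7.5 mm on the spring drives the rest of the stroke by itself with a snap
- sensor: small white round sensor, 32 mm in diameter and 5 mm thick, at first hidden inside the applicator, 15.5 mm above the sleeve's lower edge. Origin at the centre of its underside
- cap: grey unscrewed cap in which the applicator stands at the start: a dish 63 mm in diameter, 16.5 mm high, floor 3 mm thick, 1.5 mm of play around the sleeve; its rim stops the housing, so the applicator cannot be fired in it. Origin at the centre of its underside. Loose, 25 g; may stay where it is
- tray: blue open tray, fixed, 270 mm (its x) by 140 mm (its y), 25 mm high, floor 4 mm thick. Origin at the centre of its underside. Cap with applicator, carton and vial stand in a row along its x, 79 mm apart, in any order: gaps along the row are too narrow for fingers; across it (its y) there is room above the low rim
- carton: white carton with an orange band standing in the tray, 52 x 56 x 78 mm high, 0.14 kg. Origin at the centre of its underside. Leave standing
- vial: dark grey test-strip vial with green cap standing in the tray, 36 mm in diameter, 63 mm high, 45 g. Origin at the centre of its underside. Leave standing
- pad: skin-coloured practice pad on a white board, fixed, rigid, 180 (x) x 240 (y) mm over the board, its flat top (164 x 224 mm) 30 mm above the work surface. Origin at the centre of its underside
- ring: dark blue ring printed on the pad's top, 74 mm inside and 80 mm outside diameter, no thickness to speak of. Origin at its centre on the pad's top
- old_sensor: grey round sensor already lying on the pad 90 to 140 mm from the ring's centre, 32 mm in diameter, 5 mm thick, 12 g. Origin at the centre of its underside. Leave alone
- sharps_bin: yellow sharps bin with red lid, fixed, 176 mm square at the lid, 190 mm high, with an open square mouth of 124 mm in the middle of its top; the lid's red flap leans back outside the mouth on its +x side, up to 0.255 m above the work surface. Origin at the centre of its underside
- gel_bottle: pale blue pump bottle for hand gel standing beyond the pad, 60 mm in diameter, 176 mm high, 0.3 kg. Origin at the centre of its underside. Leave standing
- bowl: round steel bowl with a few spent lancets, fixed, standing between robot and pad, 90 mm in diameter, 32 mm high. Origin at the centre of its underside
There are look-alikes about, which are no part of the job. Of the things like the vial, leave any that is orange or red; of the rest the larger one is meant.

How it is judged (in metres and radians):
On the way, in this order (a step that is already met when the one before it is completed fails the run):
1. the applicator, still armed, stands upright on the pad inside the printed ring and has been let go (horizontal distance between applicator and ring below 0.011 m and angle between applicator's own z axis and vertical below 0.06 rad and z of applicator in the frame of pad between 0.102 and 0.11 m and value of joint sleeve below 0.003 m and contact force between the fingers and applicator below 0.2 N), for 0.2 s.
2. pressed straight down there until it trips: the sleeve is fully in while the applicator stands upright inside the ring (value of joint sleeve above 0.0105 m and horizontal distance between applicator and ring below 0.012 m and angle between applicator's own z axis and vertical below 0.08 rad and z of applicator in the frame of pad below 0.098 m), for 0.1 s.
3. the applicator is lifted clear and the sensor stays on the pad inside the ring (z of applicator in the frame of pad above 0.125 m and horizontal distance between sensor and ring below 0.018 m and z of sensor in the frame of pad below 0.034 m), for 0.1 s.
At the end, for the whole second after the job is handed in: the sensor lies flat on the pad within the printed ring (centre within 18 mm of the ring's), the spent applicator is at rest inside the sharps bin, the grey sensor has not moved by 8 mm, and bottle, carton and vial still stand (horizontal distance between sensor and ring below 0.018 m and z of sensor in the frame of pad between 0.027 and 0.034 m and angle between sensor's own z axis and vertical below 0.1 rad and x of applicator in the frame of sharps_bin between -0.085 and 0.085 m and y of applicator in the frame of sharps_bin between -0.085 and 0.085 m and z of applicator in the frame of sharps_bin below 0.16 m and linear speed of applicator below 0.03 m/s and distance of old_sensor from where it was at the start of the episode below 0.008 m and angle between each of gel_bottle, carton, vial's own z axis and vertical below 0.15 rad); the robot touches nothing.
It fails at once if the grey sensor on the pad is shifted by more than 8 mm (distance of old_sensor from where it was at the start of the episode above 0.008 m).
It fails at once if the gel bottle is knocked over or pushed away by more than 30 mm (angle between gel_bottle's own z axis and vertical above 0.5 rad or distance of gel_bottle from where it was at the start of the episode above 0.03 m).
It fails at once if the carton or the vial is knocked over or pushed away by more than 30 mm (angle between any of carton, vial's own z axis and vertical above 0.5 rad or distance of any of carton, vial from where it was at the start of the episode above 0.03 m).
It also fails if it takes over 61 s, if anything falls off the work surface, if the arm or the gripper's body presses on something with over 40 N, if the wrist force passes 120 N, or if a joint passes its speed limit or range.

## Working session

There is one attempt and no reset: what is moved stays moved. The work goes in short steps, each a Python script; the robot and the scene stay as the last script left them, time stands still between calls to the robot, and variables do not carry over. Pictures are saved under pics/ and viewed, at most 10 in all, crops included, and the job is handed in when it is done.

```bash
mkdir -p pics
cat > h.py <<'E'
import numpy as np, cv2
from plant import env
def save(cam,fn):
    im=env.camera(cam); cv2.imwrite('pics/'+fn,im[:,:,::-1]); return im
def px2w(cam,u,v,z):
    p=env.camera_params(cam); R=np.array(p['R']);t=np.array(p['t'])
    d=R.T@np.array([(u-p['cx'])/p['fx'],(v-p['cy'])/p['fy'],1]); c=-R.T@t
    return c+d*(z-c[2])/d[2]
def w2px(cam,X):
    p=env.camera_params(cam); q=np.array(p['R'])@X+np.array(p['t'])
    return np.array([p['fx']*q[0]/q[2]+p['cx'],p['fy']*q[1]/q[2]+p['cy']])
E
python3 - <<'E'
from h import *
a=save('top','top.png');b=save('scene','scene.png')
cv2.imwrite('pics/both.png',np.vstack([a,b])[:,:,::-1][:, :])
im=cv2.imread('pics/both.png'); cv2.imwrite('pics/both.png',cv2.resize(im,(480,600)))
for c in('top','scene'):
    p=env.camera_params(c);print(c,p['fx'],-np.array(p['R']).T@p['t'],np.array(p['R']).round(2).tolist())
    for n in['applicator','ring','tray','carton','vial','old_sensor','sharps_bin','gel_bottle','bowl','pad','cap']:
        print(n,[(np.round(d['rect']).tolist(),round(d['p'],2)) for d in env.spot_in(n,c)])
print(env.get_obs())
E
```

```text
top 432.9588798940403 [ 289.6639206   -76.0423691  1060.43513759] [[0.07, -1.0, -0.0], [-0.98, -0.07, -0.21], [0.21, 0.02, -0.98]]
applicator [([405.0, 168.0, 434.0, 196.0], 0.64)]
ring []
tray [([391.0, 162.0, 468.0, 277.0], 0.65)]
carton [([413.0, 200.0, 447.0, 230.0], 0.83), ([390.0, 162.0, 468.0, 277.0], 0.58)]
vial [([405.0, 289.0, 416.0, 299.0], 0.68), ([443.0, 291.0, 464.0, 306.0], 0.67), ([429.0, 238.0, 448.0, 254.0], 0.51)]
old_sensor [([278.0, 191.0, 290.0, 202.0], 0.48)]
sharps_bin [([253.0, 156.0, 363.0, 238.0], 0.74), ([110.0, 109.0, 215.0, 240.0], 0.67)]
gel_bottle [([279.0, 111.0, 306.0, 154.0], 0.61)]
bowl [([271.0, 238.0, 310.0, 277.0], 0.84)]
pad [([254.0, 159.0, 359.0, 239.0], 0.65)]
cap [([404.0, 178.0, 424.0, 197.0], 0.6)]
scene 373.0825178279856 [ 933.43647366 -576.14592668  661.0202279 ] [[0.78, 0.63, 0.01], [0.42, -0.51, -0.75], [-0.46, 0.59, -0.66]]
applicator [([250.0, 267.0, 285.0, 306.0], 0.86)]
ring []
tray [([163.0, 236.0, 309.0, 345.0], 0.67)]
carton [([212.0, 256.0, 253.0, 301.0], 0.94)]
vial [([139.0, 293.0, 158.0, 316.0], 0.82), ([184.0, 225.0, 199.0
[... 544 characters left out ...]
pos': array([ 1.17713128e+00,  2.63903946e-01,  1.60393795e+00, -5.36118085e-06,
        1.27369203e+00, -3.68987875e-02]), 'joint_vel': array([ 6.25131430e-04, -1.22509362e-03, -4.80968191e-04,  1.08527895e-03,
       -3.54241440e-06,  3.35844126e-06]), 'effort': array([ 6.27394729e-05, -5.15076184e+01, -3.67731178e+01,  9.95795062e-05,
        1.23848153e-03, -1.19983102e-05]), 'tool_pos': array([235.75492652, 632.5221396 , 231.31062912]), 'tcp_rot': array([8.77764246e-06, 1.77437822e-01, 9.84132013e-01, 2.81423509e-05]), 'ft_force': array([-0.33836223,  0.06611884, -0.0370679 ]), 'ft_torque': array([-0.00089783,  0.04780491,  0.00955002]), 'gripper_force': 0.0, 'width': 85.31116489851505}
```

View pics/top.png

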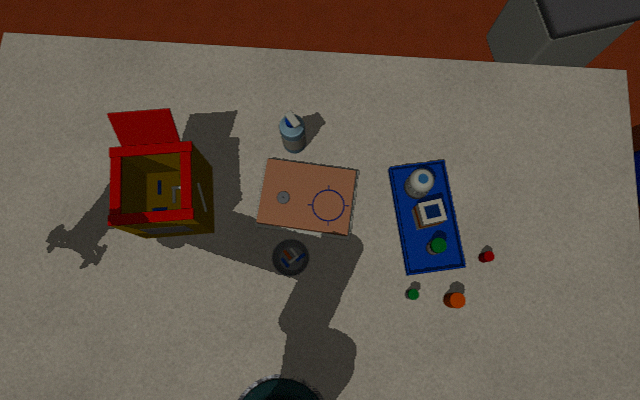

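View pics/scene.png

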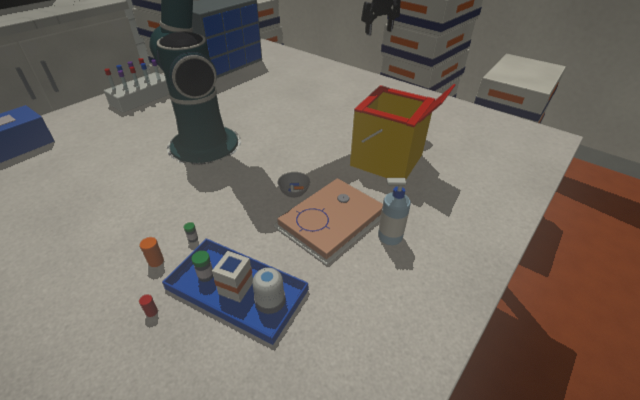

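The top picture shows the tray at (427,217). In it are the applicator at (420,180), the carton at (432,213) and the large green-capped vial at (438,244). The ring is at (329,205), the old sensor at (283,197), the bin mouth at about (152,185), the bottle at (292,132) and the bowl at (290,257).

Vial candidates are red (486,256), orange (456,300), small green (413,294) and large green (438,244). The large green one is meant, because it is the larger of the non-orange/red ones and stands in the tray row. There is only one applicator. I'll measure and confirm with a crop.

Run:
```python
from h import *
im=cv2.imread('pics/top.png'); hsv=cv2.cvtColor(im,cv2.COLOR_BGR2HSV)
cv2.imwrite('pics/crop.png',cv2.resize(im[140:320,250:510],None,fx=3,fy=3,interpolation=cv2.INTER_CUBIC))
def comp(m,box):
    l,t,r,b=box; k=np.zeros_like(m);k[t:b,l:r]=m[t:b,l:r]
    ys,xs=np.nonzero(k); return xs,ys
dot,_=None,0
m=((hsv[...,0]>85)&(hsv[...,0]<125)&(hsv[...,1]>70)&(hsv[...,2]>90)).astype(np.uint8)
xs,ys=comp(m,(410,170,432,190)); print('dot',len(xs),xs.mean(),ys.mean(),px2w('top',xs.mean(),ys.mean(),83))
m=((hsv[...,0]>105)&(hsv[...,0]<170)&(hsv[...,1]>60)).astype(np.uint8)
xs,ys=comp(m,(300,180,356,230))
e=cv2.fitEllipse(np.c_[xs,ys].astype(np.float32)); print('ring',len(xs),e,px2w('top',*e[0],30))
for n,uv,z in[('old',(283.5,197),35),('bowl',(290.5,257.5),32),('vial',(438.5,244),67),('carton',(431.5,210.5),82)]: print(n,px2w('top',*uv,z).round(1))
m=((hsv[...,0]>105)&(hsv[...,0]<130)&(hsv[...,1]>150)&(hsv[...,2]>40)).astype(np.uint8)
xs,ys=comp(m,(380,150,480,285)); h=cv2.minAreaRect(np.c_[xs,ys].astype(np.float32)); b=cv2.boxPoints(h)
print('tray',[px2w('top',*p,25)[:2].round(1).tolist() for p in b])
# inner mouth corners
m=(((hsv[...,0]<8)|(hsv[...,0]>172))&(hsv[...,1]>150)).astype(np.uint8)
print('mouth',[px2w('top',*p,190)[:2].round(1).tolist() for p in((120,156),(182,153),(181,210),(119,215))])
d=env.spot_in('gel_bottle','top')[0]['rect'];print('bottle base',px2w('top',292,150,0))
p=px2w('scene',268,276,83);print('scene app',p)
print('scene ring',px2w('scene',313,219.5,30))
```

```text
dot 82 421.9146341463415 177.58536585365854 [ 585.74758947 -290.42512607   83.        ]
ring 150 ((327.8131408691406, 204.89527893066406), (31.35858726501465, 32.574974060058594), 96.32129669189453) [516.94289029 -74.77243048  30.        ]
old [528.1  34.2  35. ]
bowl [383.    5.1  32. ]
vial [ 434.3 -335.2   67. ]
carton [ 508.7 -314.3   82. ]
tray [[624.4, -216.7], [661.5, -362.2], [390.8, -410.4], [357.0, -272.3]]
mouth [[557.0, 369.9], [572.6, 240.0], [450.2, 225.3], [431.1, 350.7]]
bottle base [661.86280887  26.94190889   0.        ]
scene app [ 587.75955132 -290.93971437   83.        ]
scene ring [521.23338107 -75.31856698  30.        ]
```

View pics/crop.png

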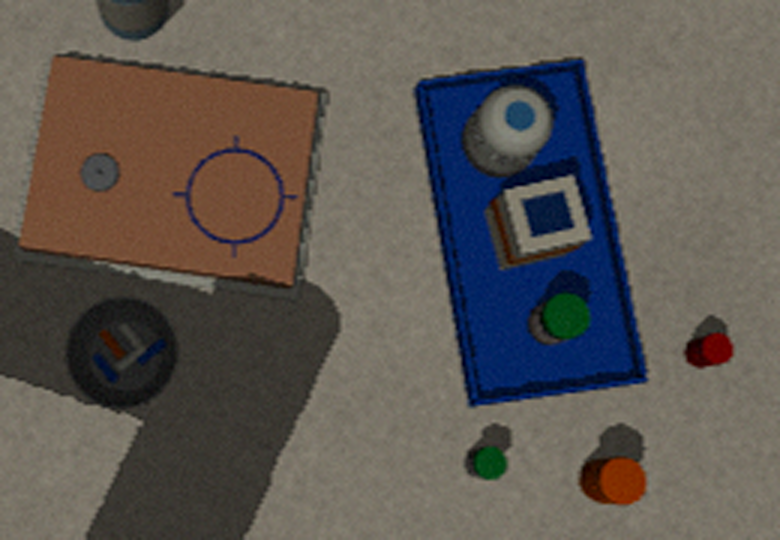

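The crop confirms it: applicator with the blue dot at crop (519,115), carton at (548,212), large green vial at (566,316) with the small green one outside the tray. The ring is at crop (235,197). The spacing (158 mm applicator to vial) fits, so I'm moving. I'll take a wrist look above the ring and above the applicator.

```bash
cat >> h.py <<'E'
from scipy.spatial.transform import Rotation as Ro
def q(deg):  # tool down, tool y at deg
    p=np.radians((deg+90)/2); return np.array([0,np.cos(p),np.sin(p),0])
def qbest(deg,pos):
    c=[]
    for d in(deg,deg+180):
        j=env.ik(pos,q(d))
        if j is not None:c.append((abs(j[5]),d))
    return q(min(c)[1])
def wrist(fn):
    o=env.get_obs(); im=save('wrist',fn); return o,im
def wpx(o,u,v,z):
    p=env.camera_params('wrist'); T=np.array(p['tool_from_camera'])
    dx,dy=u-p['cx'],v-p['cy']; r=np.hypot(dx,dy); th=r/p['fx']
    d=np.array([np.sin(th)*dx/r,np.sin(th)*dy/r,np.cos(th)])
    w=o['tcp_rot']; R=Ro.from_quat([w[1],w[2],w[3],w[0]]).as_matrix()
    c=R@T[:3,3]+o['tool_pos']; d=R@T[:3,:3]@d
    return c+d*(z-c[2])/d[2]
E
python3 - <<'E'
from h import *
import pickle
env.servo_line([235.8,632.5,340],max_speed=250)
P=[518,-75,260]; env.movep(P,qbest(106.4,P)); o1,a=wrist('w_ring.png')
P=[586,-290,240]; env.movep(P,qbest(106.4,P)); o2,b=wrist('w_app.png')
print('app',env.spot_in('applicator','wrist'))
pickle.dump((o1,o2),open('o.pkl','wb'))
print(env.get_obs()['clock'],env.get_obs()['joint_pos'].round(2),env.camera_params('wrist'))
cv2.imwrite('pics/w.png',cv2.resize(np.hstack([a,b])[:,:,::-1],(800,250)))
E
```

```text
app [{'rect': [298.6, 146.0, 350.9, 206.8], 'p': 0.98}]
5.5917 [-0.5   0.22  1.64  0.    1.28  0.79] {'fx': 309.70691628693146, 'fy': 309.70691628693146, 'cx': 319.3133720044016, 'cy': 198.32332187122125, 'tool_from_camera': array([[-1.83062367e-05, -9.47301865e-01, -3.20342278e-01,
         8.29677554e+01],
       [ 9.99999860e-01, -1.86928196e-04,  4.95629848e-04,
        -2.78916259e-01],
       [-5.29392084e-04, -3.20342224e-01,  9.47301736e-01,
        -1.43482817e+02],
       [ 0.00000000e+00,  0.00000000e+00,  0.00000000e+00,
         1.00000000e+00]])}
```

View pics/w.png

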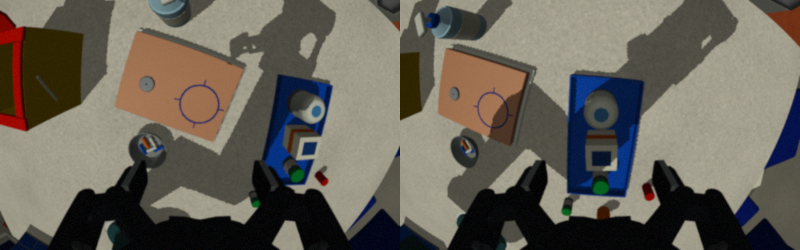

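The left half shows the ring at about (318,165) full scale. The right half shows the applicator dot at about (320,177), with tray sides vertical in the image, so the yaw matches the tray. Next I'll segment these and compare.

Run:
```python
from h import *
import pickle
o1,o2=pickle.load(open('o.pkl','rb'))
def seg(fn,box,lo,hi):
    h=cv2.cvtColor(cv2.imread('pics/'+fn),cv2.COLOR_BGR2HSV); l,t,r,b=box
    ys,xs=np.nonzero(cv2.inRange(h[t:b,l:r],lo,hi)); return xs+l,ys+t
xs,ys=seg('w_ring.png',(278,125,362,208),(105,60,0),(170,255,255))
W=np.array([wpx(o1,x,y,30)[:2] for x,y in zip(xs,ys)]).astype(np.float32)
c,r=cv2.minEnclosingCircle(W)
from scipy.optimize import least_squares
s=least_squares(lambda p:np.hypot(*(W-p[:2]).T)-p[2],[518,-75,38],loss='soft_l1').x
print('ring',len(xs),s)
xs,ys=seg('w_app.png',(305,160,340,195),(85,70,90),(125,255,255))
print('dot',len(xs),xs.mean(),ys.mean(),wpx(o2,xs.mean(),ys.mean(),83))
```

```text
ring 493 [515.82530031 -73.87069352  38.54366156]
dot 0 nan nan [nan nan nan]<stdin>:14: RuntimeWarning: Mean of empty slice.
  ret = ret.dtype.type(ret / rcount)
```

The ring is at (516.4,-74.3) and its radius fits. I'll redo the dot and then grasp.

Run:
```python
from h import *
import pickle,sys
o1,o2=pickle.load(open('o.pkl','rb'))
h=cv2.cvtColor(cv2.imread('pics/w_app.png'),cv2.COLOR_BGR2HSV)
ys,xs=np.nonzero(cv2.inRange(h[162:194,306:338],(85,60,40),(130,255,255)))
u,v=(xs.mean()+306,ys.mean()+162) if len(xs)>20 else (320,177)
w=wpx(o2,u,v,83); print('dot',len(xs),u,v,w)
t=np.array([585.7,-290.4])
if np.hypot(*(w[:2]-t))>8: sys.exit('disagree')
t=(t+w[:2])/2
Q=qbest(106.4,[*t,240])
env.movep([*t,130],Q)
print(env.servo_line([*t,28],max_speed=80,max_force=8))
env.move_gripper(50,40)
o=env.get_obs();print(o['width'],o['gripper_force'],o['tool_pos'],o['clock'])
if o['width']<55: sys.exit('no grasp')
env.servo_line([*t,150],max_speed=100)
o=env.get_obs();print(o['width'],o['gripper_force'],o['ft_force'],o['clock'])
save('wrist','w_lift.png');save('scene','s_lift.png')
a=cv2.imread('pics/w_lift.png');b=cv2.imread('pics/s_lift.png');cv2.imwrite('pics/l.png',cv2.resize(np.hstack([a[100:,160:480],b[100:,100:420]]),(800,375)))
```

```text
dot 411 321.43552311435525 183.45498783454988 [ 583.74535766 -291.41049033   83.        ]
False
57.79340487421895 42.16581568696874 [ 585.10606157 -291.10000786   28.69034615] 7.8917
57.8480727010198 42.96897271460338 [-0.04919832  0.49595623 -2.57259761] 9.2583
```

View pics/l.png

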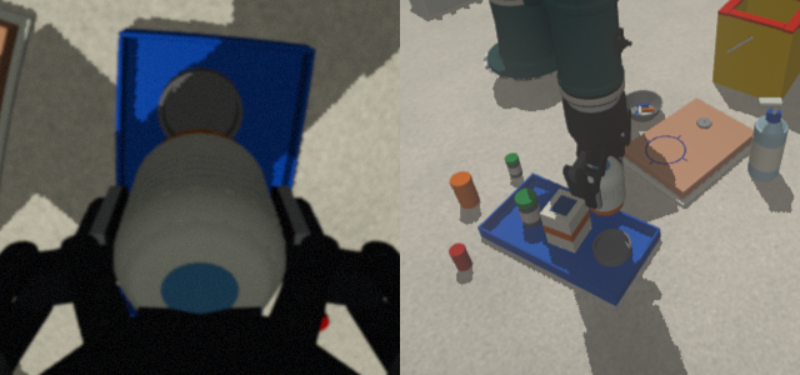

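The applicator is lifted and upright in the fingers (dot at about (320,332) in the wrist view), and the cap stayed in the tray. Next I place it.

Run:
```python
from h import *
o=env.get_obs(); c=wpx(o,320,332,o['tool_pos'][2]+54.3); off=c[:2]-o['tool_pos'][:2]; print('crown offset',off)
if np.hypot(*off)>6: off*=0
R=np.array([516.4,-74.3])-off*0.5
Q=o['tcp_rot']
env.servo_line([*R,150],max_speed=150)
env.servo_line([*R,58],max_speed=80)
env.dwell(.3); f0=env.get_obs()['ft_force']
s=env.servo_line([*R,51],max_speed=10,max_force=2.5)
o=env.get_obs();print(s,o['tool_pos'],f0,o['ft_force'])
env.move_gripper(85); env.dwell(.3)
o=env.get_obs();print(o['width'],o['tool_pos'],o['ft_force'],o['clock'])
save('wrist','w_place.png');save('scene','s_place.png')
a=cv2.imread('pics/w_place.png');b=cv2.imread('pics/s_place.png');cv2.imwrite('pics/p.png',cv2.resize(np.hstack([a[100:,160:480],cv2.resize(b[110:260,240:400],(320,300))]),(800,375)))
```

```text
crown offset [-1.25526108 -0.4751784 ]
True [516.85182353 -74.05143343  51.40638149] [-0.47836481 -0.58933313 -0.93942886] [-0.08377485  0.70496521  3.28403864]
85.00141755032297 [515.68056936 -73.82318188  50.48987284] [-0.11461889  0.22013532  0.13388531] 13.9417
```

View pics/p.png

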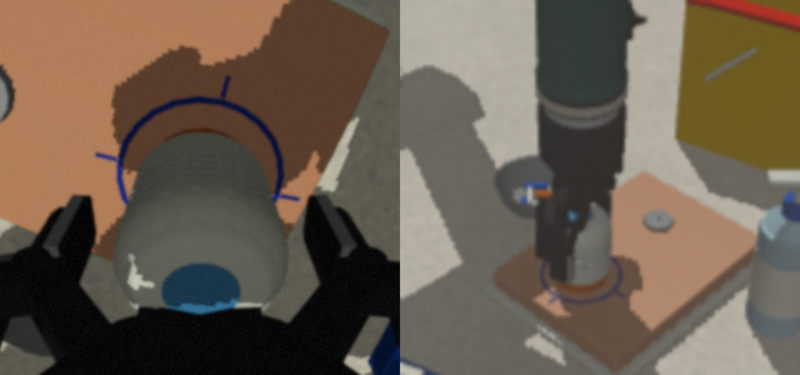

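The applicator stands upright and released inside the ring, which shows all round the orange sleeve. Next I press the crown.

Run:
```python
from h import *
x,y=env.get_obs()['tool_pos'][:2]
env.servo_line([x,y,190],max_speed=120)
o,im=wrist('w_above.png')
h=cv2.cvtColor(im[:,:,::-1].copy(),cv2.COLOR_BGR2HSV)
m=cv2.inRange(h,(90,60,40),(118,255,255)); m[:,:270]=0;m[:,370:]=0
n,l,st,ce=cv2.connectedComponentsWithStats(m)
best=None
for i in range(1,n):
    if st[i,4]>60:
        p=wpx(o,*ce[i],106); print(st[i],p)
        if np.hypot(p[0]-516,p[1]+74)<8 and (best is None or st[i,4]>best[0]): best=(st[i,4],p[:2])
c=best[1]*.5+np.array([516,-74])*.5 if best else np.array([516,-74.]); print('press at',c)
env.move_gripper(0,40)
env.servo_line([*c,116],max_speed=100)
env.dwell(.2); print('f0',env.get_obs()['ft_force'])
s=env.servo_line([*c,94.5],max_speed=15,max_force=35)
o=env.get_obs();print(s,o['tool_pos'],o['ft_force'],o['clock'])
env.dwell(.3);o=env.get_obs();print(o['tool_pos'],o['ft_force'])
env.servo_line([*c,190],max_speed=120)
env.move_gripper(85)
save('wrist','w_fired.png');save('scene','s_fired.png')
a=cv2.imread('pics/w_fired.png');b=cv2.imread('pics/s_fired.png');cv2.imwrite('pics/f.png',cv2.resize(np.hstack([a[60:360,160:480],cv2.resize(b[110:260,240:400],(320,300))]),(800,375)))
```

```text
[306 192  30  28 680] [515.22818792 -74.27705157 106.        ]
press at [515.61409396 -74.13852579]
f0 [ 0.80504595 -0.03426068 -0.39902058]
False [515.57826012 -74.12366972  94.38766533] [-0.38490152  0.80605124  0.01988073] 18.8417
[515.69187298 -74.14584169  94.567396  ] [-0.48370519  0.18267218  0.61603784]
```

View pics/f.png

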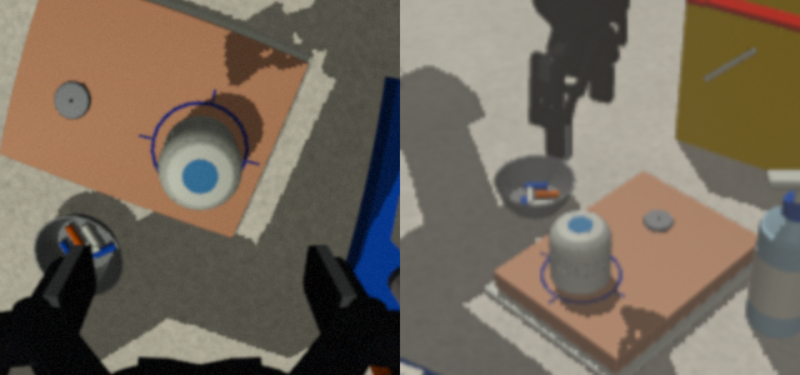

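It has fired: no orange shows, it stands in the ring, and the force dropped to 0 at 94.5 mm. Next I grasp, lift, check and drop it in the bin.

Run:
```python
from h import *
import sys
c=np.array([515.5,-74.2])
env.servo_line([*c,110],max_speed=120)
print(env.servo_line([*c,41],max_speed=80,max_force=8))
env.move_gripper(50,40)
o=env.get_obs();print(o['width'],o['gripper_force'],o['clock'])
if o['width']<55: sys.exit('no grasp')
env.servo_line([*c,90],max_speed=60)
env.servo_line([*c,275],max_speed=150)
o=env.get_obs();print(o['width'],o['gripper_force'],o['clock'])
save('wrist','w_l2.png');save('scene','s_l2.png')
a=cv2.imread('pics/w_l2.png');b=cv2.imread('pics/s_l2.png');cv2.imwrite('pics/l2.png',cv2.resize(np.hstack([a[60:360,160:480],cv2.resize(b[110:260,240:400],(320,300))]),(800,375)))
```

```text
False
58.15371636761363 42.613381772463455 23.1667
58.30365709486873 42.936684267280945 25.5167
```

View pics/l2.png

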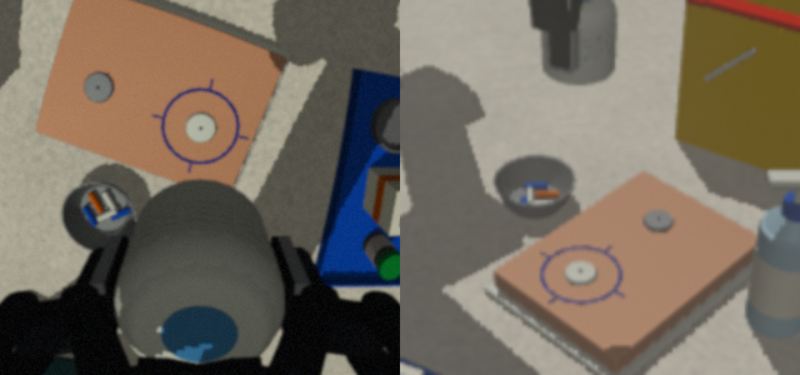

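The sensor lies flat at the ring's centre. Next is the bin, with its mouth centre at about (503,296).

Run:
```python
from h import *
P=[503,296,290]; Q=qbest(97,P)
env.movep(P,Q)
print(env.servo_line([503,296,212],max_speed=120,max_force=10))
env.move_gripper(85); env.dwell(.5)
env.servo_line([503,296,300],max_speed=150)
P=[430,80,330]; env.movep(P,qbest(90,P)); 
a=save('top','t_end.png');b=save('scene','s_end.png')
cv2.imwrite('pics/e.png',cv2.resize(np.hstack([a[80:320,80:480],b[50:350,130:480][:240]])[:,:,::-1],(800,256)))
print(env.get_obs()['clock'],env.get_obs()['width'])
```

```text
False
31.0333 84.80709938809404
```

View pics/e.png

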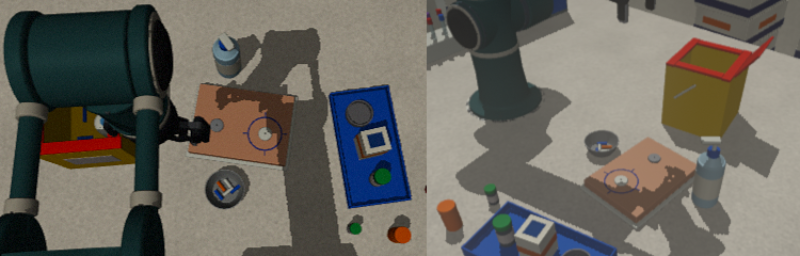

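The sensor is in the ring, and the carton, vial, bottle and old sensor are undisturbed. The arm hides the bin, so I'll clear the view, confirm, and hand in.

Run:
```python
from h import *
P=[420,-190,330]; env.movep(P,qbest(90,P)); env.dwell(1)
a=save('top','t2.png'); print(env.spot_in('applicator','top'))
cv2.imwrite('pics/e2.png',cv2.resize(a[90:250,90:370,::-1],(784,448)))
print(env.get_obs()['clock'])
```

```text
[{'rect': [166.6, 186.1, 178.1, 206.9], 'p': 0.61}]
34.3
```

View pics/e2.png

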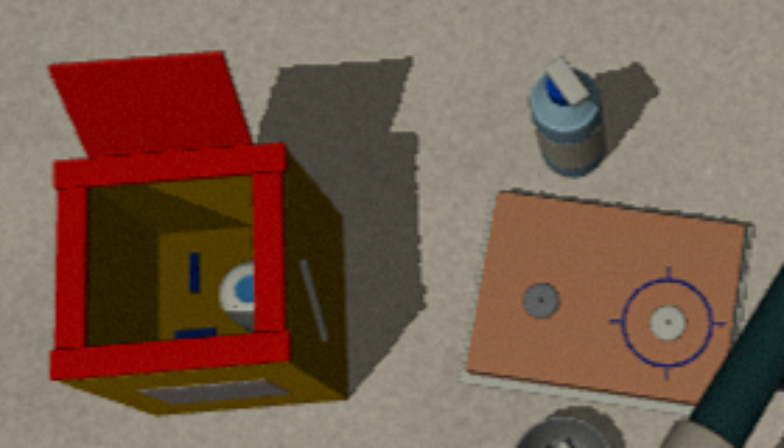

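The applicator is in the bin at crop (240,288), and the sensor lies in the ring at (668,322).

```bash
python3 -c "
from plant import env
print(env.finish_job())"
```

```text
the job is handed in; nothing more can be done
None
```

The job is handed in, with no verdict returned: the last pictures show the sensor flat in the ring's centre, the spent applicator in the sharps bin, and the old sensor, bottle, carton and vial standing where they were, at about 34 s of the 61 s allowed.

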